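Close up a two-piece profile rail and check its length with the sprung tape

TASK

Bring the loose silver piece of slotted profile up against the end of the fixed silver rail on the plywood board, so that the two lie in one straight line with no gap. Then pull the sprung tape out by its red tab until the tab's pointer is level with the far end of the joined rail, and hold it there for a good second while the length is read. Finally ease the tape back into its case all the way, without letting it snap back, and leave the other things on the bench alone.

Things in the scene. Friction and masses are not known exactly. Their poses are not given: they have to be found in the camera images.
- jig: Fixed plywood board, 180 (x) x 520 (y) x 12 mm; origin at the centre of its underside, y along the rail. On it stands the fixed rail: silver slotted profile 40 wide, 40 high, 100 mm long, centred on board x = -40 mm, y = +60 to +160 mm, with a 30 mm high steel angle on its -x side. The tape stands on the +x side; a flat white strip with ticks lies under its blade.
- rail_end (a point): Centre of the fixed rail's free end face (the one that looks to the board's -y), 20 mm above the board's top; axes as the board's. The loose piece belongs directly beyond it in -y: joined, its centre lies at y = -45 mm and the far end of the joined rail at y = -90 mm in this frame.
- loose_rail: Loose silver slotted profile, 40 (its x) x 90 (its y) x 40 mm high, 140 g, lying on the board some centimetres beyond the fixed rail's end in -y; origin at the centre of its underside, length along its y. It can be gripped across its 40 mm width and slid.
- loose_rail_center (a point): Centre of the loose piece, 20 mm above its underside; axes as loose_rail.
- tape_case: Yellow tape-measure case, fixed upright on the board's top on the lane at board x = +40 mm, clamped at a different place along y each time; 34 (x) x 70 (y) x 65 mm high; origin at the centre of its underside, axes as the board's. The blade leaves its -y face 11 mm above the board.
- tape_tab (a point): Centre of the top of the red pull tab on the blade's end: an upright block 20 (board x) x 14 (board y) x 42 mm, its top 45 mm and its bottom 3 mm above the board's top. With the tape home there are 45 mm clear between tab and case. Grip it from above.
- tape_pointer (a point): Tip of the red pointer, a 4 x 4 mm bar that sticks out of the tab towards the rail (board -x), 45 mm from the tab's middle, 8 mm above the board's top; it lies at the middle of the tab in y. It is level with the rail's far end when both have the same y in the board's frame.
- tape (a joint): How far the tape is pulled out towards the board's -y, in m: 0 home, 0.22 at most. A spring pulls it back with about 2 N at home and 5 N far out; it stays nowhere by itself and snaps home if let go.
- bracket: small bent steel angle bracket, lying on the near right part of the board (bystander); origin at the centre of its underside
- screwdriver: screwdriver, 150 mm, on the table right of the board (bystander); origin at its underside
- black_rail: black offcut of 40 x 40 profile, 70 mm long, on the table left of the board (bystander, not part of the job); origin at the centre of its underside
- spool: flat spool, 100 mm across, 42 mm high, with orange filament, at the right (bystander); origin at the centre of its underside
- mug: blue mug, 80 mm across, 90 mm high, at the left (bystander); origin at the centre of its underside
- wrench: steel wrench, 160 mm, beyond the board (bystander); origin at its underside
Mind the look-alikes: they are no part of the job. There is more than one size of the loose_rail; the one meant has the size given above.

How it is judged (in metres and radians):
On the way, in this order (a step that is already met when the one before it is completed fails the run):
1. the loose piece is butted against the fixed rail, in line, no gap (y of loose_rail_center in the frame of rail_end between -0.048 and -0.042 m and x of loose_rail_center in the frame of rail_end between -0.004 and 0.004 m and z of loose_rail_center in the frame of rail_end between -0.004 and 0.004 m and angle between the y axis of loose_rail and the y axis of jig, either way round below 0.05 rad), for 0.2 s.
2. the tape's pointer is held level with the joined rail's far end for a second (all of step 1 and y of tape_pointer in the frame of rail_end between -0.095 and -0.085 m), for 0.8 s.
3. the tape is back home (value of joint tape below 0.006 m), for 0.2 s.
At the end, for the whole second after the job is handed in: The loose piece lies at rest on the board against the fixed rail's end (gap under 3 mm, sideways within 4 mm, turned by less than 0.05 rad), and the tape is fully home (under 6 mm out), having been held with its pointer within 5 mm of the joined rail's far end for 0.8 s (all of step 1 and value of joint tape below 0.006 m and linear speed of loose_rail below 0.01 m/s); the robot touches nothing.
It fails at once if the tape snapped back (faster than 0.7 m/s) (velocity of joint tape below -0.7 m/s).
It fails at once if a bystander was moved by more than 30 mm (distance of any of bracket, screwdriver, black_rail, spool, mug, wrench from where it was at the start of the episode above 0.03 m).
It also fails if it takes over 53 s, if anything falls off the work surface, if the arm or the gripper's body presses on something with over 40 N, if the wrist force passes 120 N, or if a joint passes its speed limit or range.

ROBOT

A 6-joint arm with a two-finger parallel gripper is mounted at the origin on the work surface. World frame = base frame: x ahead of the robot, y to its left, z up, the work surface at z = 0. Lengths are in m, angles in degrees, forces in N, time in s.
With the tool pointing down it reaches from about 0.4 to 0.825 m from the base axis. Payload 7 kg.
Tool frame: the origin (TCP) lies on the centre line of the jaws, within the pads' length; the fingertips stand 19 mm ahead of it and the grasp point (between the pads) is the TCP; z points along the fingers, y is the line along which they close (so a half turn about z gives the same grasp; the last joint's range is limited). The gripper opens to 88 mm and grips with 3 to 60 N. Pads are 19 mm wide; open, the fingers measure 130 mm over their backs; the gripper's body (78 mm by 193 mm) begins 47 mm behind the grasp point.
Start: joints at [-46.518, 20.546, 0.682, 0, -70.136, -16.507], TCP at [0.306, -0.602, 0.246] pointing down, gripper open.
Joint ranges: [-176.03, 176.03], [-82.01, 121.73], [-58.28, 71.71], [-173.87, 95.51], [-174.79, -0.11], [-173.66, 173.66]. Speed limits (degrees/s): [136.94, 136.94, 172.46, 180, 180, 180].

INTERFACE

Orientations are given as [roll, pitch, yaw] about the fixed x, y, z axes, in that order (R = Rz(yaw) Ry(pitch) Rx(roll)).
In Python, from plant import ctrl gives the robot as it stands.
- The arm moves only by the tool move_arm, never from a script. Its argument "motion" is a list of rows, each a list of 3 entries, a list of its own where there are three numbers: the shift along the tool's x, y, z in mm, then the turn, a rotation vector about the tool's x, y, z in degrees, then the closure, from 0 (fully open) to 1 (shut). A call has 1 to 10 rows; each row is the pose to reach, as a shift and turn from the pose commanded when the call began, along the tool's axes at that moment; what a row does not reach only later rows make up. A row lasts 1/12 s, in which the tool goes at most 41.7 mm and 7.16 degrees, less where a joint would pass 70% of its speed; a pose out of reach is approached as far as the arm can. A call with a gripper value outside its range is refused whole. The fingers move at their own pace and stop on an object; the grip force is fixed at half the most. Time passes only in rows, so rows that repeat a pose let the fingers close. It gives the time, the measured TCP pose, the force, the opening and the grip force at its end, in the units of the state.
- ctrl.get_obs(): the state, without advancing time (a new reading comes with each control period).
- ctrl.snapshot(name): name is "scene" or "top" or "wrist"; returns a dict with "color" (420x560x3 uint8, blue, green, red), "camera_matrix" (3x3 intrinsics, pixels), "k1" (the pictures are not rectified: a ray, as slopes to the right and down, at radius r is drawn at 1 + k1 r^2 times it, then the intrinsics apply), "cam_to_world" (4x4, takes a point from camera to world coordinates). Camera axes: x right, y up, looking along -z (the intrinsics and any distortion apply to the point x, -y, -z); pixel columns grow to the right and rows downward; lengths in m; the calibration is good to about 2 mm. A picture is of the moment at which its call begins. There is no depth.
- ctrl.close_job(): hands the job in; it is judged then, once.
The state is a dict: "clock": time; "joint_pos": joint angles; "qvel": joint speeds; "tau": joint torques, N m; "tool_pos": TCP position; "orientation": TCP orientation; "force": force on the tool from outside, world axes, zero at the start; "moment": the same for the moment, N m; "opening": finger opening in m; "gripper_force": force on a finger pad.
Only numpy, scipy, OpenCV 4.12 (cv2) and the standard library are available. Lean on these libraries where they do the work, as an engineer would, in place of code of your own. Each camera call takes 0.05 s, during which the arm holds its last target. There are 200 camera calls.

## Working session

There is one attempt and no reset: what is moved stays moved. The work goes in short steps, Python scripts to look and compute and a tool call to move; the robot and the scene stay as the last step left them, time stands still between calls to the robot, and variables do not carry over. Pictures are saved under pics/ and viewed, at most 10 in all, crops included, and the job is handed in when it is done.

Besides the shell and the picture viewer there is one more tool, called by a JSON object that holds its "op" and its "data", one argument or row to a line. move_arm: Moves the arm, as the interface text tells. Its arguments: {"type":"object","properties":{"motion":{"type":"array"}},"required":["motion"]}

```bash
mkdir -p pics; cat > h.py <<'E'
import numpy as np, cv2
from plant import ctrl
def snap(n,f=None):
    s=ctrl.snapshot(n)
    if f: cv2.imwrite('pics/'+f,s['color'])
    return s
def ray(s,px):
    K=np.array(s['camera_matrix'],float);k=s['k1'];T=np.array(s['cam_to_world'])
    d=np.array([[px]],float)
    u=cv2.undistortPoints(d,K,np.array([k,0,0,0],float))[0,0]
    v=T[:3,:3]@np.array([u[0],-u[1],-1]);return T[:3,3],v
def onz(s,px,z):
    o,v=ray(s,px);return o+v*(z-o[2])/v[2]
def proj(s,p):
    K=np.array(s['camera_matrix'],float);T=np.array(s['cam_to_world'])
    c=T[:3,:3].T@(np.array(p)-T[:3,3]);a=c[0]/-c[2];b=-c[1]/-c[2];f=1+s['k1']*(a*a+b*b)
    return K[0,0]*a*f+K[0,2],K[1,1]*b*f+K[1,2]
E
python3 - <<'E'
from h import *
s=snap('top','top.png');t=snap('scene','scene.png')
c=cv2.imread('pics/top.png')
import pickle;pickle.dump((s,t),open('s.pkl','wb'))
print(s['camera_matrix'],s['k1'],s['cam_to_world'],t['cam_to_world']);print(ctrl.get_obs())
E
```

```text
[[500.97216385   0.         282.95064447]
 [  0.         500.97216385 208.51404934]
 [  0.           0.           1.        ]] -0.18469421928019997 [[ 0.0157737   0.99398767 -0.10834995  0.42093684]
 [-0.99984606  0.01484755 -0.00934923 -0.02926655]
 [-0.00768429  0.10848074  0.99406885  1.53835848]
 [ 0.          0.          0.          1.        ]] [[ 0.61602236 -0.43305147  0.65801434  1.39663156]
 [ 0.78767356  0.34851305 -0.5080443  -0.65155463]
 [-0.00931726  0.83126715  0.55579503  0.76005313]
 [ 0.          0.          0.          1.        ]]
{'clock': 0.1, 'joint_pos': array([-4.65207081e+01,  2.05866283e+01,  6.40681462e-01, -1.65089280e-02,
       -7.01371020e+01, -1.65094047e+01]), 'qvel': array([ 0.03652451, -0.19353601,  0.17810615, -0.01314845, -0.02297379,
        0.12529765]), 'tau': array([-7.56592272e-04, -5.84164882e+01,  2.93753207e+01,  7.01548755e+00,
        1.02256119e-02, -6.31025455e-05]), 'tool_pos': array([ 0.30594607, -0.60123357,  0.24474076]), 'orientation': array([ 1.79915964e+02, -8.72156123e-03, -1.53035727e+02]), 'force': array([-0.99100351,  0.29534567,  0.01245894]), 'moment': array([-0.00297474,  0.01367377,  0.03330907]), 'gripper_force': 0.0, 'opening': 0.08751316315795506}
```

View pics/top.png

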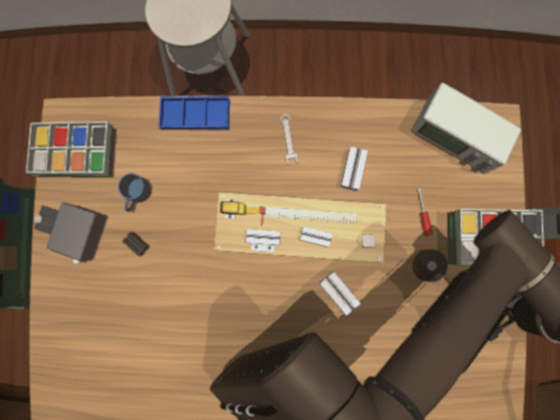

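View pics/scene.png

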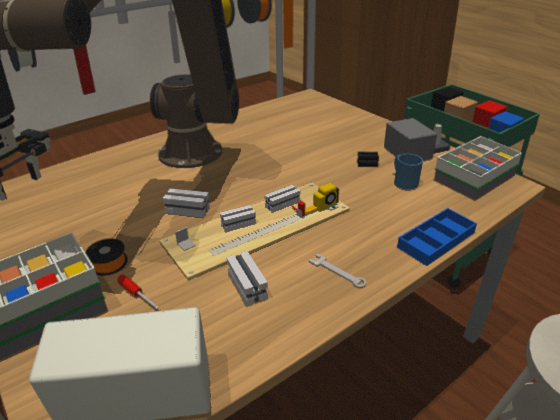

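The top view shows the board at (215-385, 193-262), the yellow case at (233,208), the red tab at (262,213) and the fixed rail at (263,237). The scene view agrees. There are three silver candidates for the loose piece: (317,237) on the board, (355,168) beyond the board, and (341,294) in front of it. The one at (317,237) fits, because it lies on the board just beyond the rail's end. I'll check its length and a crop.

```bash
python3 - <<'E'
from h import *
import pickle
s,t=pickle.load(open('s.pkl','rb'))
im=s['color']
cr=im[185:320,205:395];cv2.imwrite('pics/crop.png',cv2.resize(cr,None,fx=4,fy=4,interpolation=cv2.INTER_CUBIC))
hsv=cv2.cvtColor(im,cv2.COLOR_BGR2HSV)
def big(m,roi):
    z=np.zeros_like(m);x0,y0,x1,y1=roi;z[y0:y1,x0:x1]=m[y0:y1,x0:x1]
    n,l,st,c=cv2.connectedComponentsWithStats(z);i=1+np.argmax(st[1:,4]);return (l==i).astype(np.uint8)
grey=((hsv[...,1]<60)&(hsv[...,2]>130)).astype(np.uint8)
for n,r,z in [('onboard',(295,222,336,252),.052),('beyond',(335,140,375,195),.04),('near',(315,268,368,320),.04)]:
    m=np.zeros_like(grey);x0,y0,x1,y1=r;m[y0:y1,x0:x1]=grey[y0:y1,x0:x1]
    p=np.argwhere(m)[:,::-1].astype(np.float32)
    w=np.array([onz(s,q,z)[:2] for q in p],np.float32);print(n,cv2.minAreaRect(w))
for n,lo,hi,z in [('tab',(0,150,100),(6,255,255),.057),('case',(18,170,150),(32,255,255),.077)]:
    m=big(cv2.inRange(hsv,lo,hi),(215,190,300,230));p=np.argwhere(m)[:,::-1]
    print(n,len(p),[onz(s,q,z).round(3) for q in (p.mean(0),p.min(0),p.max(0))])
b=big(cv2.morphologyEx(cv2.inRange(hsv,(14,40,175),(32,175,255)),cv2.MORPH_OPEN,np.ones((3,3))),(200,180,400,275))
p=np.argwhere(b)[:,::-1];h=cv2.convexHull(np.array([onz(s,q,.012)[:2] for q in p],np.float32));print('board',cv2.minAreaRect(h))
E
```

```text
onboard ((0.5009502172470093, -0.11443570256233215), (0.09228123724460602, 0.043293554335832596), 76.7055892944336)
beyond ((0.713802695274353, -0.23003816604614258), (0.05866903439164162, 0.1263446807861328), 77.31622314453125)
near ((0.33314046263694763, -0.1880001574754715), (0.12874697148799896, 0.058511458337306976), 41.08308410644531)
tab 16 [array([0.578, 0.047, 0.057]), array([0.586, 0.05 , 0.057]), array([0.571, 0.044, 0.057])]Traceback (most recent call last):
  File "<stdin>", line 16, in <module>
  File "<stdin>", line 9, in big
    return _wrapfunc(a, 'argmax', axis=axis, out=out, **kwds)
    return bound(*args, **kwds)
ValueError: attempt to get argmax of an empty sequence
```

View pics/crop.png

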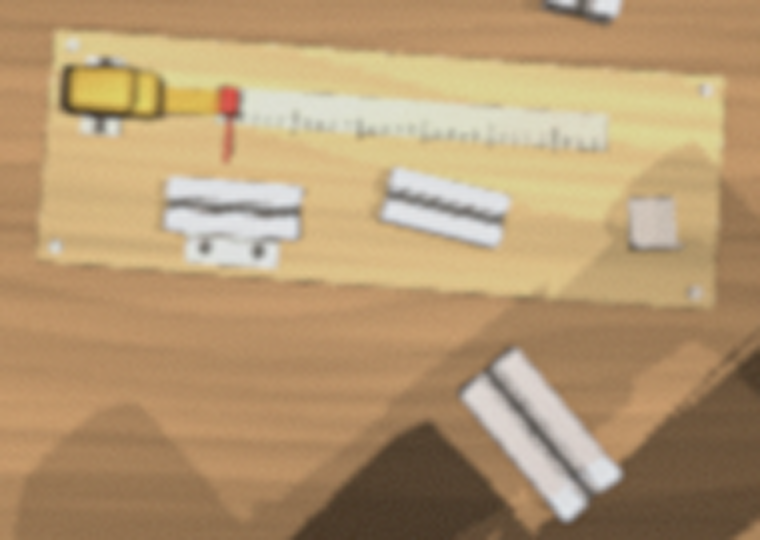

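The crop confirms it: the on-board piece measures 92 x 43 mm, while the other two are about 127 mm long. So the loose piece is the one centred at crop (445,207), which is (316,236) in the full image.

```bash
cat >> h.py <<'E'
def fitboard(W,B):
    W=np.array(W)[:,:2];B=np.array(B);w=W.mean(0);b=B.mean(0)
    z=((W-w)[:,0]+1j*(W-w)[:,1]);q=((B-b)[:,0]+1j*(B-b)[:,1])
    a=np.angle((z*q.conj()).sum());R=np.array([[np.cos(a),-np.sin(a)],[np.sin(a),np.cos(a)]])
    return R,w-R@b,np.degrees(a)
E
python3 - <<'E'
from h import *
import pickle
s,t=pickle.load(open('s.pkl','rb'))
f=lambda u,v,z:onz(s,((u+.5)/4-.5+205,(v+.5)/4-.5+185),z)
B=[(.09,.26),(.09,-.26),(-.09,-.26),(-.09,.26)]
W=[f(*c,.012) for c in [(55,30),(725,77),(714,307),(38,260)]]
R,o,a=fitboard(W,B);print(R,o,a,(np.array(W)[:,:2]-(np.array(B)@R.T+o)).round(4))
tb=lambda p:(R.T@(p[:2]-o)).round(4)
print('fixed rail corners',[tb(f(*c,.052)) for c in [(166,178),(302,185),(299,240),(163,230)]])
L=[f(*c,.052) for c in [(393,168),(510,197),(500,247),(380,219)]]
print('loose',[tb(p) for p in L],'c',np.mean(L,0), np.degrees(np.arctan2(*(L[0]-L[1])[[1,0]])),np.degrees(np.arctan2(*(L[3]-L[2])[[1,0]])))
print('tab',tb(f(229,101,.057)),f(229,101,.057),'pointer',tb(f(227,160,.020)))
E
```

```text
[[ 0.99851998  0.05438612]
 [-0.05438612  0.99851998]] [ 0.53225047 -0.06928721] -3.1176334045991854 [[-0.001  -0.0001]
 [-0.0015  0.0013]
 [ 0.0012  0.0006]
 [ 0.0013 -0.0019]]
fixed rail corners [array([-0.0215,  0.1617]), array([-0.0196,  0.0604]), array([-0.0605,  0.0597]), array([-0.0602,  0.161 ])]
loose [array([-0.0023, -0.0062]), array([-0.0178, -0.0945]), array([-0.0554, -0.0894]), array([-0.0408,  0.0009])] c [ 0.50065608 -0.11493301  0.052     ] 76.86597927429688 77.66026664862291
tab [0.0387 0.1189] [0.57738963 0.04731051 0.057     ] pointer [-0.0026  0.1192]
```

{"op": "move_arm", "data": {
  "motion": [
    [[-38,33,6],[0,0,-6],0],
    [[-76,66,12],[0,0,-12],0],
    [[-106,93,18],[0,0,-18],0],
    [[-136,119,24],[0,0,-24],0],
    [[-166,146,30],[0,0,-30],0],
    [[-196,172,36],[0,0,-36],0],
    [[-226,198,42],[0,0,-42],0],
    [[-256,225,48],[0,0,-48],0],
    [[-276,242,50],[0,0,-50.3],0],
    [[-276,242,50],[0,0,-50.3],0]
  ]
}}

```text
clock: 0.93
tool_pos: [0.4437, -0.256, 0.1948]
orientation: [180.0, 0.1, -102.3]
force: [0.3, -0.9, 0.4]
opening: 0.0874
gripper_force: 0.0
```

{"op": "move_arm", "data": {
  "motion": [
    [[-37,-6,0],[0,0,0],0],
    [[-75,-12,0],[0,0,0],0],
    [[-112,-18,0],[0,0,0],0],
    [[-150,-24,0],[0,0,0],0],
    [[-150,-24,0],[0,0,0],0],
    [[-150,-24,0],[0,0,0],0]
  ]
}}

```text
clock: 1.43
tool_pos: [0.4993, -0.1179, 0.1953]
orientation: [180.0, -0.0, -102.5]
force: [-0.4, -1.3, -0.1]
opening: 0.0876
gripper_force: 0.0
```

```bash
python3 - <<'E'
from h import *
import pickle
s=snap('wrist','w1.png');pickle.dump(s,open('w1.pkl','wb'))
o=ctrl.get_obs();print(o['tool_pos'],o['orientation'],np.array(s['cam_to_world'])[:3,3])
E
```

```text
[ 0.49873878 -0.11893341  0.19524339] [ 1.79954584e+02 -9.24238391e-03 -1.02618468e+02] [ 0.48311091 -0.18790867  0.33359015]
```

View pics/w1.png

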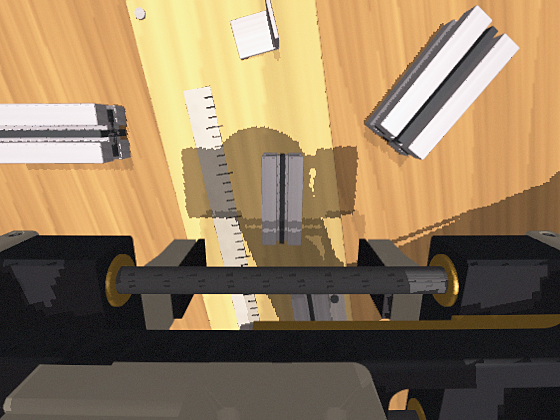

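The wrist view shows the loose piece upright between the open fingers, with its top face at (262-303, 153-244). The fixed rail's end appears under the gripper at about (292-335, 265).

```bash
python3 - <<'E'
from h import *
import pickle
s=pickle.load(open('w1.pkl','rb'))
L=np.array([onz(s,c,.052) for c in [(262,153),(303,153),(301.5,244),(263,244)]])
print(L.round(4),L.mean(0),np.linalg.norm(L[0]-L[3]),np.linalg.norm(L[1]-L[0]))
for a,b in [(0,3),(1,2)]:print(np.degrees(np.arctan2(*(L[b]-L[a])[[1,0]])))
l=[onz(s,c,.012) for c in [(127,10),(181,232)]];r=[onz(s,c,.012) for c in [(317,10),(337,180)]]
for q in l,r:print(q,np.degrees(np.arctan2(*(q[1]-q[0])[[1,0]])))
R=np.array([[.99852,.054386],[-.054386,.99852]]);o=np.array([.53225,-.06929])
print([(R.T@(p[:2]-o)).round(4) for p in l+r],(R.T@(L.mean(0)[:2]-o)).round(4))
E
```

```text
[[ 0.5063 -0.1667  0.052 ]
 [ 0.4689 -0.1584  0.052 ]
 [ 0.4885 -0.0691  0.052 ]
 [ 0.5267 -0.0776  0.052 ]] [ 0.4975981  -0.11793907  0.052     ] 0.09144776725100648 0.03833943509667155
77.08098863413649
77.58987706238797
[array([ 0.60415901, -0.32417697,  0.012     ]), array([ 0.62156793, -0.09679511,  0.012     ])] 85.62183309710278
[array([ 0.42678404, -0.28381711,  0.012     ]), array([ 0.43631142, -0.11748068,  0.012     ])] 86.72180658879752
[array([ 0.0857, -0.2506]), array([ 0.0907, -0.0226]), array([-0.0936, -0.2199]), array([-0.0932, -0.0533])] [-0.032  -0.0505]
```

{"op": "move_arm", "data": {
  "motion": [
    [[-1,0,40],[0,0,0],0],
    [[-2,0,80],[0,0,0],0],
    [[-2,0,115],[0,0,0],0],
    [[-2,0,140],[0,0,0],0],
    [[-2,0,155],[0,0,0],0.1],
    [[-2,0,159],[0,0,0],0.2],
    [[-2,0,159],[0,0,0],0.4],
    [[-2,0,159],[0,0,0],0.6],
    [[-2,0,159],[0,0,0],0.6],
    [[-2,0,159],[0,0,0],0.6]
  ]
}}

```text
clock: 2.32
tool_pos: [0.5001, -0.1178, 0.0379]
orientation: [-179.9, 0.0, -102.7]
force: [0.1, -0.5, 0.9]
opening: 0.0532
gripper_force: 0.0
```

{"op": "move_arm", "data": {
  "motion": [
    [[0,0,0],[0,0,0],0.7],
    [[0,0,0],[0,0,0],0.7],
    [[0,0,0],[0,0,0],0.7],
    [[0,0,0],[0,0,0],0.7],
    [[0,0,0],[0,0,0],0.7]
  ]
}}

```text
clock: 2.73
tool_pos: [0.4996, -0.1176, 0.0374]
orientation: [-179.9, 0.0, -102.7]
force: [-1.1, 0.5, 7.1]
opening: 0.0399
gripper_force: 30.0
```

{"op": "move_arm", "data": {
  "motion": [
    [[0,0,0],[0,0,-5],0.7],
    [[-10,4,0],[0,0,-9.6],0.7],
    [[-22,8,0],[0,0,-9.6],0.7],
    [[-34,12.5,0],[0,0,-9.6],0.7],
    [[-44,16,0],[0,0,-9.6],0.7],
    [[-50,18.5,0],[0,0,-9.6],0.7],
    [[-52.6,19.4,0],[0,0,-9.6],0.7],
    [[-52.6,19.4,0],[0,0,-9.6],0.7]
  ]
}}

```text
clock: 3.4
tool_pos: [0.4925, -0.0613, 0.0373]
orientation: [-179.9, 0.0, -93.0]
force: [-1.7, 3.8, 8.3]
opening: 0.0399
gripper_force: 30.0
```

{"op": "move_arm", "data": {
  "motion": [
    [[-2,0,0],[0,0,0],0.7],
    [[-4,0,0],[0,0,0],0.7],
    [[-6,0,0],[0,0,0],0.7],
    [[-7,0,0],[0,0,0],0.7],
    [[-7,0,0],[0,0,0],0.7]
  ]
}}

```text
clock: 3.82
tool_pos: [0.4928, -0.0552, 0.0373]
orientation: [-179.9, -0.0, -93.1]
force: [-0.8, -3.6, 7.7]
opening: 0.0398
gripper_force: 30.0
```

{"op": "move_arm", "data": {
  "motion": [
    [[-1,0,0],[0,0,0],0.7],
    [[-2,0,0],[0,0,0],0.7],
    [[-2,0,0],[0,0,0],0.7]
  ]
}}

```text
clock: 4.07
tool_pos: [0.4928, -0.054, 0.0374]
orientation: [-180.0, -0.1, -93.1]
force: [1.0, -9.3, 7.0]
opening: 0.04
gripper_force: 30.0
```

{"op": "move_arm", "data": {
  "motion": [
    [[-1,0,0],[0,0,0],0.7],
    [[-2,0,0],[0,0,0],0.7],
    [[-2,0,0],[0,0,0],0.7]
  ]
}}

```text
clock: 4.32
tool_pos: [0.4927, -0.0538, 0.0373]
orientation: [-180.0, -0.2, -93.1]
force: [4.6, -24.6, 5.8]
opening: 0.0396
gripper_force: 30.0
```

```bash
python3 - <<'E'
from h import *
import pickle
s=snap('top');t=snap('scene');pickle.dump((s,t),open('s2.pkl','wb'))
a=s['color'][215:260,225:345];b=t['color'][170:250,200:345]
cv2.imwrite('pics/j.png',np.vstack([cv2.resize(a,(720,270),interpolation=2),cv2.resize(b,(580,320),interpolation=2)[:, :].copy() if 0 else cv2.copyMakeBorder(cv2.resize(b,(580,320),interpolation=2),0,0,0,140,0)]))
E
```

```text
(no output)
```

View pics/j.png

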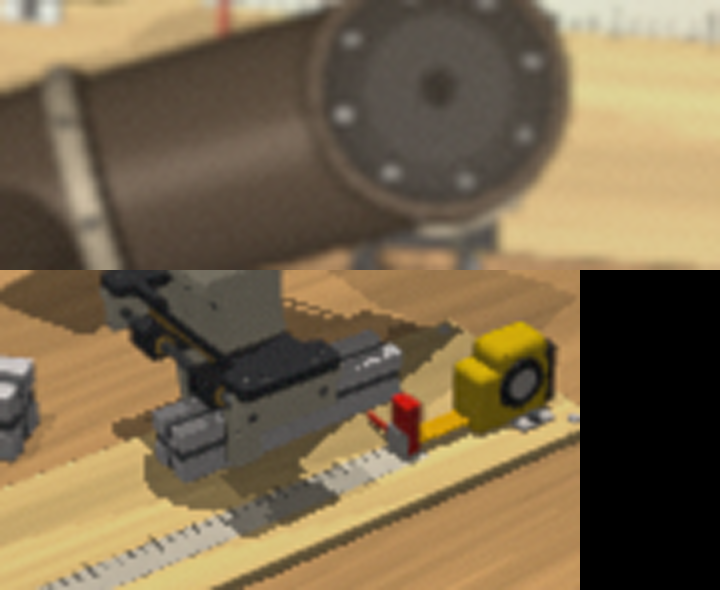

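The scene crop shows the two profiles in one line, and the push force jumped to about 25 N with no further motion, so they are butted. I'll ease off, release, rise, and move over the tab.

{"op": "move_arm", "data": {
  "motion": [
    [[1,0,0],[0,0,0],0.7],
    [[1,0,0],[0,0,0],0.5],
    [[1,0,0],[0,0,0],0.3],
    [[1,0,0],[0,0,0],0.3],
    [[1,0,-20],[0,0,0],0.3],
    [[1,0,-55],[0,0,0],0.3],
    [[1,0,-90],[0,0,0],0.4],
    [[-30,-22,-110],[0,0,0],0.4],
    [[-58,-45,-110],[0,0,0],0.5],
    [[-82,-62,-110],[0,0,0],0.5]
  ]
}}

```text
clock: 5.25
tool_pos: [0.5614, 0.0295, 0.149]
orientation: [-179.7, 0.1, -93.1]
force: [1.5, 0.8, -1.3]
opening: 0.046
gripper_force: 0.0
```

{"op": "move_arm", "data": {
  "motion": [
    [[-21,-15,0],[0,0,0],0.5],
    [[-21,-15,0],[0,0,0],0.5],
    [[-21,-15,0],[0,0,0],0.5]
  ]
}}

```text
clock: 5.5
tool_pos: [0.5752, 0.049, 0.1459]
orientation: [179.9, -0.0, -93.0]
force: [-1.3, -0.8, 1.0]
opening: 0.044
gripper_force: 0.0
```

```bash
python3 - <<'E'
from h import *
import pickle
s=snap('wrist','w2.png');pickle.dump(s,open('w2.pkl','wb'))
o=ctrl.get_obs();print(o['tool_pos'],o['orientation'],o['opening'])
E
```

```text
[0.57450679 0.04815569 0.1458723 ] [ 1.79919426e+02 -1.69170328e-02 -9.30611020e+01] 0.0440275333491921
```

View pics/w2.png

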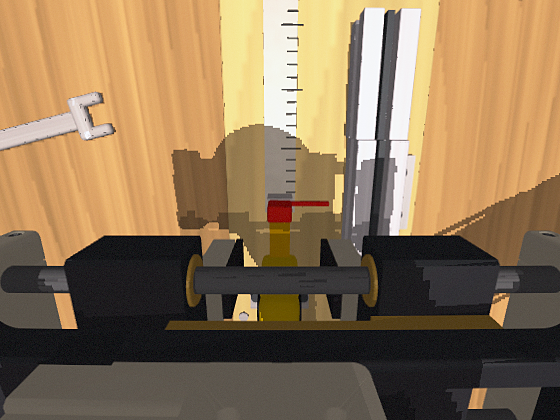

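The wrist view shows the red tab at (268-292, 201-221), its pointer tip at (328,204), and the tight straight joint at (358-410, 140). The joined rail's far end is at row 8-10, columns 363-420.

```bash
python3 - <<'E'
from h import *
import pickle
s=pickle.load(open('w2.pkl','rb'))
R=np.array([[.99852,.054386],[-.054386,.99852]]);o=np.array([.53225,-.06929])
tb=lambda p:(R.T@(p[:2]-o)).round(4)
hsv=cv2.cvtColor(s['color'],cv2.COLOR_BGR2HSV)
m=cv2.inRange(hsv,(0,150,60),(6,255,255))+cv2.inRange(hsv,(174,150,60),(180,255,255));m[:180]=0;m[240:]=0
p=np.argwhere(m)[:,::-1];print(p.min(0),p.max(0))
b=p[p[:,0]<293];print(b.min(0),b.max(0));r=p[p[:,0]>=296];print(r[r[:,0]>320].mean(0),r.min(0),r.max(0))
print('pixel val',s['color'][190:224:2,280].tolist())
for n,c,z in [('tip',(328.5,204),.020),('endL',(364,8.5),.052),('endR',(420,9.5),.052),('jL',(360,140),.052),('jR',(409,140),.052),('loosetopL far',(364,9),.052)]:
    q=onz(s,c,z);print(n,q.round(4),tb(q))
for y in (201,221):print(y,tb(onz(s,(280,y),.057)),onz(s,(280,y),.057).round(4))
for B in [(.04,.112,.057),(.04,.126,.057),(.04,.112,.015)]:print(B,proj(s,np.r_[R@np.array(B[:2])+o,B[2]]))
E
```

```text
[267 200] [328 221]
[267 200] [292 221]
[324.48648649 203.16216216] [296 201] [328 205]
pixel val [[121, 131, 142], [124, 134, 146], [82, 83, 91], [85, 87, 94], [96, 95, 100], [68, 73, 114], [0, 6, 96], [23, 14, 103], [1, 5, 110], [11, 19, 137], [16, 21, 141], [8, 13, 141], [12, 16, 139], [16, 16, 138], [20, 27, 139], [9, 0, 134], [0, 43, 115]]
tip [0.5313 0.05   0.02  ] [-0.0075  0.1191]
endL [ 0.5098 -0.097   0.052 ] [-0.0209 -0.0289]
endR [ 0.471  -0.0947  0.052 ] [-0.0598 -0.0287]
jL [ 0.5114 -0.0081  0.052 ] [-0.0241  0.06  ]
jR [ 0.4738 -0.0062  0.052 ] [-0.0617  0.0598]
loosetopL far [ 0.5098 -0.0967  0.052 ] [-0.0209 -0.0286]
201 [0.0369 0.1068] [0.5749 0.0354 0.057 ]
221 [0.0369 0.1234] [0.5758 0.0519 0.057 ]
(0.04, 0.112, 0.057) (np.float64(276.1423854129669), np.float64(207.334937853382))
(0.04, 0.126, 0.057) (np.float64(276.20228610314166), np.float64(224.09598528894182))
(0.04, 0.112, 0.015) (np.float64(276.8728055778943), np.float64(195.1887930153251))
```

{"op": "move_arm", "data": {
  "motion": [
    [[0,-1,35],[0,0,0],0.5],
    [[0,-2.3,65],[0,0,0],0.5],
    [[0,-2.3,88],[0,0,0],0.5],
    [[0,-2.3,98],[0,0,0],0.5],
    [[0,-2.3,101],[0,0,0],0.5],
    [[0,-2.3,101],[0,0,0],0.7],
    [[0,-2.3,101],[0,0,0],0.95],
    [[0,-2.3,101],[0,0,0],0.95],
    [[0,-2.3,101],[0,0,0],0.95],
    [[0,-2.3,101],[0,0,0],0.95]
  ]
}}

```text
clock: 6.38
tool_pos: [0.5771, 0.0475, 0.0468]
orientation: [-180.0, 0.0, -93.1]
force: [-4.5, 1.8, 5.3]
opening: 0.0198
gripper_force: 30.0
```

{"op": "move_arm", "data": {
  "motion": [
    [[0,0,0],[0,0,0],0.95],
    [[0,0,0],[0,0,0],0.95],
    [[0,0,0],[0,0,0],0.95]
  ]
}}

```text
clock: 6.63
tool_pos: [0.5771, 0.0476, 0.0468]
orientation: [-180.0, 0.0, -93.1]
force: [-4.2, 1.4, 6.3]
opening: 0.0199
gripper_force: 30.0
```

{"op": "move_arm", "data": {
  "motion": [
    [[6,0,0],[0,0,0],0.95],
    [[18,0,0],[0,0,0],0.95],
    [[33,0,0],[0,0,0],0.95],
    [[50,0,0],[0,0,0],0.95],
    [[68,0,0],[0,0,0],0.95],
    [[86,0,0],[0,0,0],0.95],
    [[104,0,0],[0,0,0],0.95],
    [[120,0,0],[0,0,0],0.95],
    [[134,0,0],[0,0,0],0.95],
    [[142,0,0],[0,0,0],0.95]
  ]
}}

```text
clock: 7.47
tool_pos: [0.5689, -0.0952, 0.0468]
orientation: [180.0, 0.0, -93.2]
force: [-5.6, 5.0, 8.5]
opening: 0.0196
gripper_force: 30.0
```

{"op": "move_arm", "data": {
  "motion": [
    [[4,0,0],[0,0,0],0.95],
    [[6.5,0,0],[0,0,0],0.95],
    [[6.5,0,0],[0,0,0],0.95],
    [[6.5,0,0],[0,0,0],0.95]
  ]
}}

```text
clock: 7.8
tool_pos: [0.5685, -0.1008, 0.0468]
orientation: [180.0, 0.0, -93.2]
force: [-5.4, 3.2, 8.4]
opening: 0.0197
gripper_force: 30.0
```

```bash
python3 - <<'E'
from h import *
import pickle
t=snap('scene');s=snap('wrist');pickle.dump((s,t),open('s3.pkl','wb'))
b=t['color'][170:270,190:350]
w=s['color']
cv2.imwrite('pics/p.png',np.vstack([cv2.resize(b,(560,350),interpolation=2),w[20:260]]))
E
```

```text
(no output)
```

View pics/p.png

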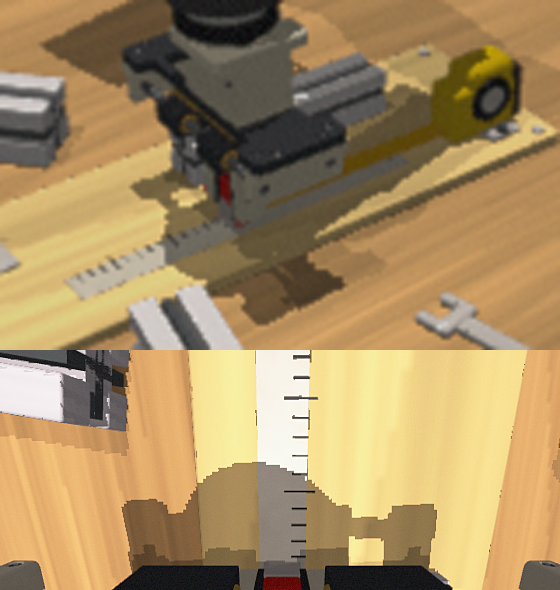

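The tape is out with the tab between the fingers, and the TCP travelled 148.4 mm against a measured 148.5 mm. Now I hold.

{"op": "move_arm", "data": {
  "motion": [
    [[0,0,0],[0,0,0],0.95],
    [[0,0,0],[0,0,0],0.95],
    [[0,0,0],[0,0,0],0.95],
    [[0,0,0],[0,0,0],0.95],
    [[0,0,0],[0,0,0],0.95],
    [[0,0,0],[0,0,0],0.95],
    [[0,0,0],[0,0,0],0.95],
    [[0,0,0],[0,0,0],0.95],
    [[0,0,0],[0,0,0],0.95],
    [[0,0,0],[0,0,0],0.95]
  ]
}}

```text
clock: 8.73
tool_pos: [0.5685, -0.1005, 0.0468]
orientation: [180.0, 0.0, -93.1]
force: [-4.2, 4.6, 7.6]
opening: 0.0195
gripper_force: 30.0
```

{"op": "move_arm", "data": {
  "motion": [
    [[0,0,0],[0,0,0],0.95],
    [[0,0,0],[0,0,0],0.95],
    [[0,0,0],[0,0,0],0.95],
    [[0,0,0],[0,0,0],0.95],
    [[0,0,0],[0,0,0],0.95],
    [[0,0,0],[0,0,0],0.95],
    [[0,0,0],[0,0,0],0.95]
  ]
}}

```text
clock: 9.32
tool_pos: [0.5686, -0.1005, 0.0468]
orientation: [180.0, 0.0, -93.1]
force: [-5.5, 4.4, 8.6]
opening: 0.0194
gripper_force: 30.0
```

{"op": "move_arm", "data": {
  "motion": [
    [[-5,0,0],[0,0,0],0.95],
    [[-15,0,0],[0,0,0],0.95],
    [[-30,0,0],[0,0,0],0.95],
    [[-46,0,0],[0,0,0],0.95],
    [[-62,0,0],[0,0,0],0.95],
    [[-78,0,0],[0,0,0],0.95],
    [[-94,0,0],[0,0,0],0.95],
    [[-110,0,0],[0,0,0],0.95],
    [[-124,0,0],[0,0,0],0.95],
    [[-134,0,0],[0,0,0],0.95]
  ]
}}

```text
clock: 10.15
tool_pos: [0.5763, 0.0343, 0.0468]
orientation: [-180.0, 0.0, -93.1]
force: [-3.7, 2.1, 6.5]
opening: 0.0196
gripper_force: 30.0
```

{"op": "move_arm", "data": {
  "motion": [
    [[-6,0,0],[0,0,0],0.95],
    [[-11,0,0],[0,0,0],0.95],
    [[-14,0,0],[0,0,0],0.95],
    [[-14.5,0,0],[0,0,0],0.95],
    [[-14.5,0,0],[0,0,0],0.95],
    [[-14.5,0,0],[0,0,0],0.95]
  ]
}}

```text
clock: 10.65
tool_pos: [0.5771, 0.0476, 0.0468]
orientation: [-180.0, 0.0, -93.1]
force: [-4.2, 1.9, 7.3]
opening: 0.0199
gripper_force: 30.0
```

Home again. I'll release gently, rise, clear the view, and check.

{"op": "move_arm", "data": {
  "motion": [
    [[0,0,0],[0,0,0],0.7],
    [[0,0,0],[0,0,0],0.55],
    [[0,0,0],[0,0,0],0.5],
    [[0,0,0],[0,0,0],0.5],
    [[0,0,-20],[0,0,0],0.5],
    [[0,0,-55],[0,0,0],0.5],
    [[0,0,-95],[0,0,0],0.5],
    [[0,0,-101],[0,0,0],0.5],
    [[0,0,-101],[0,0,0],0.5],
    [[0,0,-101],[0,0,0],0.5]
  ]
}}

```text
clock: 11.48
tool_pos: [0.5776, 0.0475, 0.1473]
orientation: [-179.9, 0.1, -93.1]
force: [-0.9, 0.4, 0.1]
opening: 0.0437
gripper_force: 0.0
```

```bash
python3 - <<'E'
from h import *
s=snap('wrist','w3.png');o=ctrl.get_obs();print(o['tool_pos'],o['opening'],o['force'])
E
```

```text
[0.57695663 0.04731359 0.14621762] 0.04385912216950764 [ 0.12006458 -0.16567046 -0.80204129]
```

View pics/w3.png

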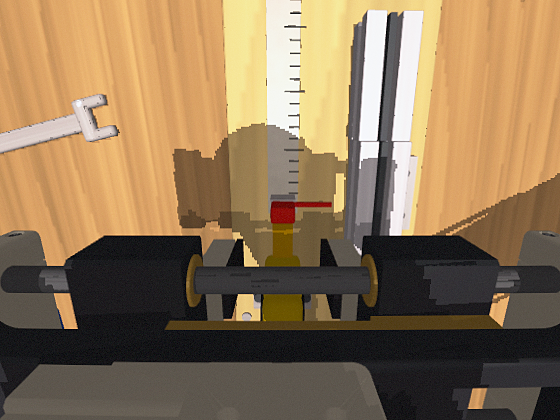

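The tab is back at (283,212) and the joint at (360-410, 141) is tight and straight, both as before the pull. The gripper is clear of everything.

```bash
python3 -c "
from plant import ctrl
print(ctrl.close_job())"
```

```text
the job is handed in; nothing more can be done
None
```

I butted the loose rail against the fixed one in line, held the tape's pointer level with its far end for about 1.5 s, eased the tape home, and handed the job in; I saw no verdict.

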